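Tip the standing paperback flat in the drawer and shut it

ROBOT

A 6-joint arm with a two-finger parallel gripper is mounted at the origin on the work surface. World frame = base frame: x ahead of the robot, y to its left, z up, the work surface at z = 0. Lengths are in m, angles in rad, forces in N, time in s.
With the tool pointing down it reaches from about 0.275 to 0.875 m from the base axis. Payload 12.5 kg.
Tool frame: the origin (TCP) lies at the very end of the fingers, on their centre line; the grasp point (between the pads) lies 19 mm behind it; z points along the fingers, y is the line along which they close (so a half turn about z gives the same grasp; the last joint's range is limited). The gripper opens to 85 mm and grips with 20 to 120 N. Pads are 22 mm wide; open, the fingers measure 114 mm over their backs; the gripper's body (76 mm by 85 mm) begins 54 mm behind the grasp point. The pads swing forward as they close: fully open they stand 13 mm farther back than shut.
Start: joints at [1.201, 0.351, 1.652, -0, 1.139, -0.085], TCP at [0.154, 0.528, 0.231] pointing down, gripper open.
Joint ranges: [-2.75, 2.75], [-0.79, 2.1], [0.01, 2.65], [-1.57, 4.71], [0.07, 3.14], [-2.87, 2.87]. Speed limits (rad/s): [2.22, 2.22, 2.79, 3.14, 3.14, 3.14].

INTERFACE

Orientations are given as [roll, pitch, yaw] about the fixed x, y, z axes, in that order (R = Rz(yaw) Ry(pitch) Rx(roll)).
In Python, from rig import env, camera, camera_info, job_done gives the robot as it stands.
- The arm moves only by the shell command python3 -m pendant 'ROWS' [FORCE]. ROWS is a JSON object of lists of equal length, an entry for each row: "delta_rot": the turn, a rotation vector about the world's x, y, z in rad, a list of three; "delta_pos": the shift along the world's x, y, z in mm, a list of three; "fingers": the opening in per cent of the stroke, from 0 (shut) to 100 (fully open). A call has 1 to 20 rows; each row is the pose to reach, as a shift and turn from the pose commanded when the call began; what a row does not reach only later rows make up. A row lasts 1/12 s, in which the tool goes at most 41.7 mm and 7.16 degrees, less where a joint would pass 70% of its speed; a pose out of reach is approached as far as the arm can. A call with a gripper value outside its range is refused whole. The fingers move at their own pace and stop on an object; FORCE is the grip in N (left out, the last holds). Time passes only in rows, so rows that repeat a pose let the fingers close. It gives the time, the measured TCP pose, the force, the opening and the grip force at its end, in the units of the state.
- env.get_obs(): the state, without advancing time (a new reading comes with each control period).
- camera(name): name is "scene" or "top" or "wrist"; returns the picture (480x640x3 uint8, red, green, blue); there is no depth.
- camera_info(name): a dict with "fx", "fy", "cx", "cy" (pixels), "origin" and "rotation" of the camera in the world; the wrist camera has in their place "T_tool_cam" (4x4, takes a point from camera to tool coordinates, whose origin is the TCP and whose axes are the flange's). Camera axes: x right, y down, z forward; pixel columns grow to the right and rows downward; lengths in m; the calibration is good to about 2 mm. A picture is of the moment at which its call begins: read the wrist's pose just before it. camera_info takes no time and is no camera call.
- job_done(): hands the job in; it is judged then, once.
The state is a dict: "time_s": time; "joint_positions": joint angles; "qvel": joint speeds; "tau": joint torques, N m; "tcp_pos": TCP position; "tcp_rot": TCP orientation; "wrist_force": force on the tool from outside, world axes, zero at the start; "ft_torque": the same for the moment, N m; "gripper_width": finger opening in m; "grip_force": force on a finger pad.
Only numpy, scipy, OpenCV 4.12 (cv2) and the standard library are available. Lean on these libraries where they do the work, as an engineer would, in place of code of your own. Each camera call takes 0.05 s, during which the arm holds its last target. There are 200 camera calls.

TASK

The drawer of the low white chest cannot be shut because a paperback has been left standing on end in it. With your fingertips, push the book over from high up near its top edge so that it falls flat on the bare drawer bottom, beside the spectacle case and not on it, and then push the drawer fully shut without slamming it. Pick nothing up, and leave everything around the chest where it is.

Things in the scene. Friction and masses are not known exactly. Their poses are not given: they have to be found in the camera images.
- chest: fixed low white drawer chest. Origin: the middle of its carcass front, at table height. Its x axis points from the chest's front to its back, y to the left of a person facing the front, z up. The carcass is 280 deep (x) x 388 wide (y) mm; its top ends 125 mm above the table and overhangs this front by 6 mm. The drawer comes out towards -x.
- drawer (a joint): how far the drawer is pulled out of the chest, in m: 0 is fully shut, its front flush with the carcass; 0.215 is fully out. It slides with about 2 N of friction (a little more if pushed fast) and stays where it is left. To shut it, push its front along the chest's +x.
- drawer_face (a point): centre of the outer face of the drawer front, 65 mm above the table; moves with the drawer, axes as the chest's. The flat white front is 350 mm wide (y), 80 mm high (40 up, 40 down from here), 16 mm thick. A black cup pull, 96 mm wide (108 with its flange), 36 mm high, standing 26 mm out, sits in the middle; the face is bare to both sides of it.
- drawer_floor (a point): on the drawer's inner bottom, 34 mm above the table: middle of the edge where it meets the drawer front; moves with the drawer, axes as the chest's. The bare plywood bottom runs from here 236 mm back (x) and 164 mm to each side (y). The 10 mm thick side walls and back end 54 mm above it, the front 71 mm. The opening in the chest leaves 74 mm of height above this bottom.
- book: dark paperback standing on end near one side of the drawer: 105 wide (own x) x 25 thick (own y) x 148 high (own z) mm, about 0.18 kg. Origin: centre of the end it stands on. Its covers (the faces across own y) face the drawer's two sides within 0.15 rad. Pushed near the top it tips over its lower edge and, past about 10 degrees, falls by itself.
- book_middle (a point): centre of the book, 74 mm along its own z axis from its origin.
- case: black hard spectacle case lying in the drawer near the side away from the book, its length front to back: 150 (own x) x 56 (own y) x 36 (z) mm, 0.12 kg. Origin: centre of its underside. Between it and the book the drawer bottom is bare.
- mug: white mug standing beside the drawer, 80 mm across, 92 mm high, with a handle; origin: centre of its underside.
- tumbler: plain glass tumbler standing beside the drawer, 72 mm across, 95 mm high; origin: centre of its underside.
- candle: candle in a glass jar on the table, in front of the drawer and towards the chest's +y side, 72 mm across, 78 mm high; origin: centre of its underside.
- remote: black remote control lying on the table in front of the drawer, towards the chest's -y side, 42 x 155 x 18 mm (x, y, z); origin: centre of its underside.
- plant: small succulent in a terracotta pot at the left of the table, 94 mm across, about 120 mm high; origin: centre of its underside.
- cards: brown card-game carton standing on the table at the right, 63 x 20 x 88 mm (x, y, z); origin: centre of its underside.
There are look-alikes about, which are no part of the job. There is more than one size of the book; the one meant has the size given above.

How it is judged:
By the outcome, as a careful person would: the job done as asked, in the order asked, and still so for the second after the job is handed in, with the robot touching nothing.
It also fails if it takes over 48 s, if anything falls off the work surface, if the arm or the gripper's body presses on something with over 40 N, if the wrist force passes 120 N, or if a joint passes its speed limit or range.

## Working session

There is one attempt and no reset: what is moved stays moved. The work goes in short steps, Python scripts to look and compute and a shell command to move; the robot and the scene stay as the last step left them, time stands still between calls to the robot, and variables do not carry over. Pictures are saved under pics/ and viewed, at most 10 in all, crops included, and the job is handed in when it is done.

```bash
mkdir -p pics
python3 - <<'E'
from rig import env,camera,camera_info
import cv2
for n in("top","scene"):
    cv2.imwrite(f"pics/{n}0.png",camera(n)[:,:,::-1]); i=camera_info(n); print(n,i)
o=env.get_obs(); print(o['time_s'],o['tcp_pos'],o['tcp_rot'],o['gripper_width'])
E
```

```text
top {'fx': 520.9719562674202, 'fy': 520.9719562674202, 'cx': 316.50247677003176, 'cy': 239.23946068298028, 'origin': array([0.26653887, 0.00685523, 1.48477195]), 'rotation': array([-2.93428118e+00, -2.34798544e-03, -1.59708919e+00])}
scene {'fx': 590.938044310014, 'fy': 590.938044310014, 'cx': 321.04511178858445, 'cy': 252.12914801725526, 'origin': array([1.04427654, 0.83837107, 1.44631272]), 'rotation': array([-2.53057546,  0.01141588,  2.58282199])}
0.1 [0.1544161  0.52757604 0.23081835] [-3.14054840e+00 -9.54523178e-05  2.85677696e+00] 0.08543565411647039
```

View pics/top0.png

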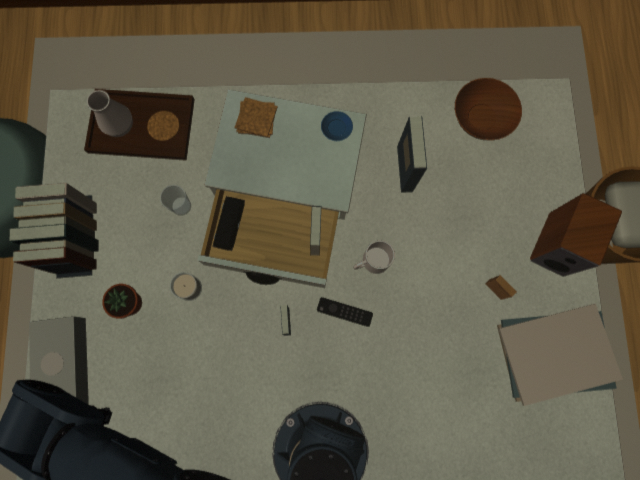

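View pics/scene0.png

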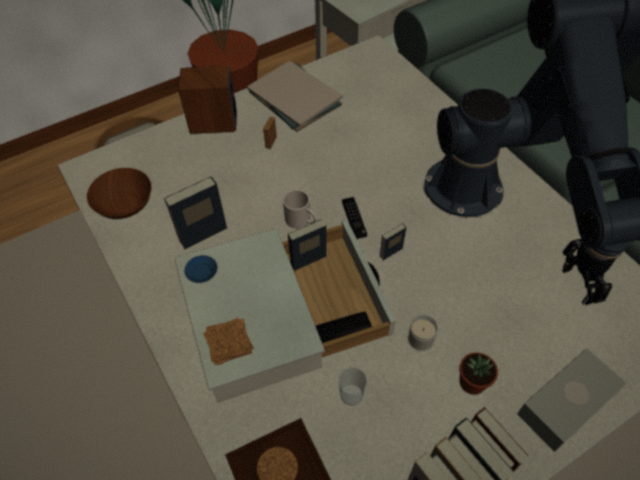

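The top view shows three book look-alikes. The target stands in the drawer at (316,230). A larger one stands right of the chest at (412,155), and a smaller one stands in front of the drawer at (286,320). The case is at (229,222), the mug at (377,257), the remote at (345,311) and the candle at (186,286). I choose the one in the drawer and check it in a close crop.

Run:
```python
import cv2
a=cv2.imread("pics/top0.png")[170:345,160:400]
a=cv2.convertScaleAbs(a,alpha=1.5)
cv2.imwrite("pics/topc.png",cv2.resize(a,None,fx=3.3333,fy=3.3333,interpolation=cv2.INTER_CUBIC))
b=cv2.imread("pics/scene0.png")[185:375,265:425]
b=cv2.convertScaleAbs(b,alpha=1.5)
cv2.imwrite("pics/scenec.png",cv2.resize(b,None,fx=3,fy=3,interpolation=cv2.INTER_CUBIC))
```

```text
(no output)
```

View pics/topc.png

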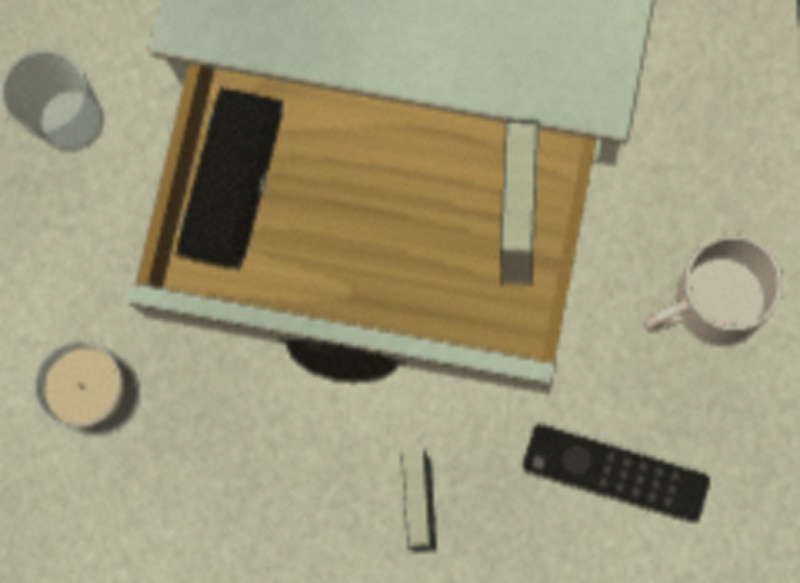

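View pics/scenec.png

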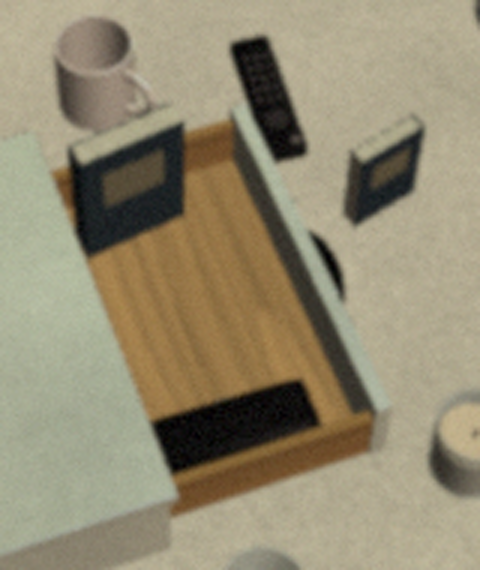

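The crops show the target's top at (501–537, 121–250) in topc, standing near the right wall, with bare floor between it and the case. The case is at (178–283, 90–268). The small book stands at (415,500), in front of the pull.

```bash
cat > h.py <<'E'
import numpy as np
from rig import camera_info
from scipy.spatial.transform import Rotation as R
def ray(n,u,v,z):
    i=camera_info(n); d=R.from_euler('xyz',i['rotation']).apply([(u-i['cx'])/i['fx'],(v-i['cy'])/i['fy'],1])
    o=i['origin']; return o+d*(z-o[2])/d[2]
def tc(u,v,z): return ray('top',160+u/3.3333-.35,170+v/3.3333-.35,z)
def sc(u,v,z): return ray('scene',265+u/3-.33,185+v/3-.33,z)
E
python3 - <<'E'
from h import *
P=dict(chL=(150,52,.125),chR=(624,140,.125),frL=(131,300,.105),frR=(550,382,.105),
b1=(505,121,.182),b2=(537,123,.182),b3=(532,250,.182),b4=(501,250,.182),b3f=(532,284,.034),b4f=(501,283,.034),
c1=(221,90,.07),c2=(283,100,.07),c3=(240,268,.07),c4=(178,255,.07),
mug=(733,290,.092),mugh=(648,325,.05),candle=(83,387,.078),tumb=(40,95,.095),sb1=(402,450,.1),sb2=(424,450,.1),sb3=(433,549,.1),sb4=(410,549,.1),sb4f=(435,550,.0),
rem=(617,473,.018),remL=(525,465,.018),remT=(537,425,.018),remR=(708,475,.018))
Q={k:tc(*p) for k,p in P.items()}
P2=dict(S_b_tl=(70,143,.182),S_b_tr=(185,122,.182),S_b_far=(165,105,.182),S_br=(185,212,.034),S_bl=(88,252,.034))
Q.update({k:sc(*p) for k,p in P2.items()})
y=Q['chR']-Q['chL']; yaw=np.arctan2(-y[0],-(-y[1])*-1) ; 
a=-(Q['chR']-Q['chL'])[:2]; b=-(Q['frR']-Q['frL'])[:2]
for v in(a,b): print('len',np.hypot(*v),'yaw',np.arctan2(v[1],v[0])-np.pi/2)
yw=np.arctan2(b[1],b[0])-np.pi/2; yw=(yw+np.arctan2(a[1],a[0])-np.pi/2)/2
ex=np.array([np.cos(yw),np.sin(yw)]);ey=np.array([-ex[1],ex[0]])
o=(Q['chL']+Q['chR'])[:2]/2+.006*ex
print('origin',o,'yaw',yw,'R=',ex)
for k,q in Q.items(): print(k,q[:2].round(3),'chest',((q[:2]-o)@ex).round(3),((q[:2]-o)@ey).round(3))
E
```

```text
len 0.3937259907104801 yaw -0.2156398022171493
len 0.3434670191844216 yaw -0.22007763484319942
origin [0.67425841 0.10330807] yaw -0.21785871853017436 R= [ 0.9763625  -0.21613945]
chL [0.711 0.297] chest -0.006 0.197
chR [ 0.626 -0.088] chest -0.006 -0.197
frL [0.509 0.313] chest -0.207 0.169
frR [ 0.434 -0.022] chest -0.208 -0.175
b1 [0.629 0.008] chest -0.024 -0.103
b2 [ 0.627 -0.017] chest -0.021 -0.127
b3 [ 0.526 -0.01 ] chest -0.12 -0.143
b4 [0.527 0.014] chest -0.125 -0.119
b3f [ 0.526 -0.011] chest -0.12 -0.144
b4f [0.528 0.015] chest -0.124 -0.118
c1 [0.693 0.248] chest -0.013 0.145
c2 [0.683 0.195] chest -0.011 0.092
c3 [0.539 0.231] chest -0.159 0.095
c4 [0.552 0.282] chest -0.158 0.148
mug [ 0.507 -0.174] chest -0.104 -0.307
mugh [ 0.486 -0.107] chest -0.138 -0.246
candle [0.443 0.356] chest -0.281 0.197
tumb [0.685 0.394] chest -0.052 0.286
sb1 [0.383 0.096] chest -0.283 -0.07
sb2 [0.383 0.079] chest -0.279 -0.087
sb3 [0.305 0.073] chest -0.354 -0.109
sb4 [0.306 0.091] chest -0.357 -0.092
sb4f [0.307 0.076] chest -0.352 -0.106
rem [ 0.366 -0.078] chest -0.261 -0.244
remL [ 0.375 -0.001] chest -0.27 -0.167
remT [ 0.408 -0.012] chest -0.235 -0.17
remR [ 0.363 -0.154] chest -0.249 -0.319
S_b_tl [ 0.627 -0.023] chest -0.019 -0.133
S_b_tr [0.528 0.013] chest -0.123 -0.12
S_b_far [ 0.533 -0.014] chest -0.113 -0.145
S_br [0.527 0.009] chest -0.124 -0.124
S_bl [ 0.629 -0.002] chest -0.021 -0.112
```

Book centre is at about (0.577,-0.001), yaw about -0.06. The drawer is out about 0.207. I'll push from the outer (-y) side towards +y, which leaves the fallen book about 50 mm clear of the case. First I move to a point high outside the book.

```bash
python3 -m pendant '{"delta_pos":[[25,-35,20],[65,-95,60],[115,-165,60],[419,-593,60],[419,-593,60],[419,-593,60],[419,-593,60],[419,-593,60],[419,-593,60],[419,-593,60],[419,-593,60],[419,-593,60],[419,-593,60],[419,-593,60],[419,-593,60],[419,-593,60],[419,-593,60],[419,-593,60],[419,-593,60],[419,-593,60]],"delta_rot":[[0,0,0],[0,0,0],[0,0,0.05],[0,0,0.1],[0,0,0.15],[0,0,0.2],[0,0,0.225],[0,0,0.225],[0,0,0.225],[0,0,0.225],[0,0,0.225],[0,0,0.225],[0,0,0.225],[0,0,0.225],[0,0,0.225],[0,0,0.225],[0,0,0.225],[0,0,0.225],[0,0,0.225],[0,0,0.225]],"fingers":[0,0,0,0,0,0,0,0,0,0,0,0,0,0,0,0,0,0,0,0]}'
```

```text
time_s: 1.77
tcp_pos: [0.5736, -0.0662, 0.2904]
tcp_rot: [3.141, -0.002, 3.08]
wrist_force: [0.9, -0.6, -0.6]
gripper_width: 0.0002
grip_force: 0.0
```

```bash
python3 -m pendant '{"delta_pos":[[0,0,-25],[0,0,-55],[0,0,-85],[0,0,-110],[0,0,-125],[0,0,-127],[0,0,-127],[0,0,-127]],"delta_rot":[[0,0,0],[0,0,0],[0,0,0],[0,0,0],[0,0,0],[0,0,0],[0,0,0],[0,0,0]],"fingers":[0,0,0,0,0,0,0,0]}'
python3 - <<'E'
from rig import camera
import cv2
a=camera('top')[170:345,160:400,::-1];b=camera('scene')[150:325,240:480,::-1]
f=lambda a:cv2.resize(cv2.convertScaleAbs(a,alpha=1.5),(400,292),interpolation=cv2.INTER_CUBIC)
cv2.imwrite('pics/pre.png',cv2.hconcat([f(a),f(b)]))
E
```

```text
time_s: 2.43
tcp_pos: [0.5738, -0.0647, 0.1655]
tcp_rot: [-3.141, 0.001, 3.082]
wrist_force: [-0.3, 1.4, -0.2]
gripper_width: 0.0002
grip_force: 0.0
```

View pics/pre.png

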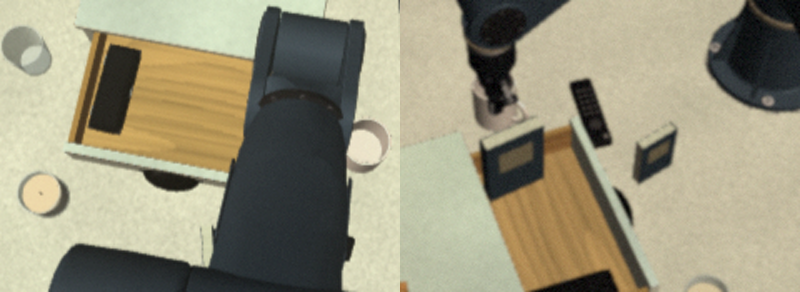

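The fingertip is outside the book near its top, at about (495,95) in the right panel, with the way clear. Next is a steady push along the book's thickness.

```bash
python3 -m pendant '{"delta_pos":[[0,8,0],[1,18,0],[1,25,0],[2,30,0],[2,34,0],[2,38,0],[3,42,0],[3,46,0],[3,50,0],[3,54,0],[4,58,0],[4,62,0],[4,66,0],[4,70,0],[4,72,0],[4,72,0],[4,72,0],[4,72,0],[4,72,0],[4,72,0]],"delta_rot":[[0,0,0],[0,0,0],[0,0,0],[0,0,0],[0,0,0],[0,0,0],[0,0,0],[0,0,0],[0,0,0],[0,0,0],[0,0,0],[0,0,0],[0,0,0],[0,0,0],[0,0,0],[0,0,0],[0,0,0],[0,0,0],[0,0,0],[0,0,0]],"fingers":[0,0,0,0,0,0,0,0,0,0,0,0,0,0,0,0,0,0,0,0]}'
python3 - <<'E'
from rig import camera
import cv2
b=camera('scene')[130:380,240:480,::-1]
cv2.imwrite('pics/post.png',cv2.resize(cv2.convertScaleAbs(b,alpha=1.5),None,fx=2.4,fy=2.4,interpolation=cv2.INTER_CUBIC))
E
```

```text
time_s: 4.2
tcp_pos: [0.5775, 0.0067, 0.1643]
tcp_rot: [-3.142, -0.0, 3.082]
wrist_force: [0.0, 0.1, -0.5]
gripper_width: 0.0002
grip_force: 0.0
```

View pics/post.png

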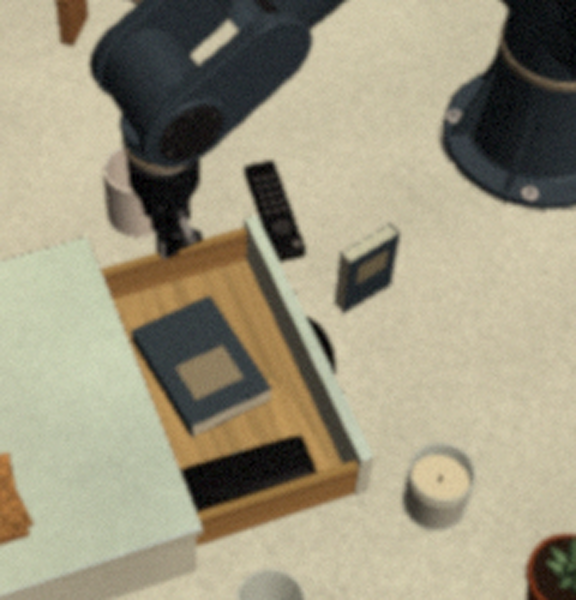

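The book lies flat on the bare bottom, at (200,365) in the crop, clear of the case at (255,470). Next I lift, cross to the drawer front left of the pull, and descend.

```bash
python3 -m pendant '{"delta_pos":[[0,0,25],[0,0,55],[-15,25,80],[-35,57,85],[-55,90,85],[-75,123,85],[-95,156,85],[-115,189,85],[-135,222,85],[-146,240,85],[-148,243,70],[-148,243,45],[-148,243,15],[-148,243,-20],[-148,243,-50],[-148,243,-75],[-148,243,-88],[-148,243,-92],[-148,243,-92],[-148,243,-92]],"delta_rot":[[0,0,0],[0,0,0],[0,0,-0.04],[0,0,-0.08],[0,0,-0.12],[0,0,-0.157],[0,0,-0.157],[0,0,-0.157],[0,0,-0.157],[0,0,-0.157],[0,0,-0.157],[0,0,-0.157],[0,0,-0.157],[0,0,-0.157],[0,0,-0.157],[0,0,-0.157],[0,0,-0.157],[0,0,-0.157],[0,0,-0.157],[0,0,-0.157]],"fingers":[0,0,0,0,0,0,0,0,0,0,0,0,0,0,0,0,0,0,0,0]}'
python3 - <<'E'
from rig import camera
import cv2
a=camera('top')[170:345,160:400,::-1];b=camera('scene')[230:405,300:540,::-1]
f=lambda a:cv2.resize(cv2.convertScaleAbs(a,alpha=1.5),(400,292),interpolation=cv2.INTER_CUBIC)
cv2.imwrite('pics/pre2.png',cv2.hconcat([f(a),f(b)]))
E
```

```text
time_s: 5.92
tcp_pos: [0.43, 0.25, 0.073]
tcp_rot: [3.141, 0.001, 2.925]
wrist_force: [0.9, -0.6, 0.7]
gripper_width: -0.0001
grip_force: 0.0
```

View pics/pre2.png

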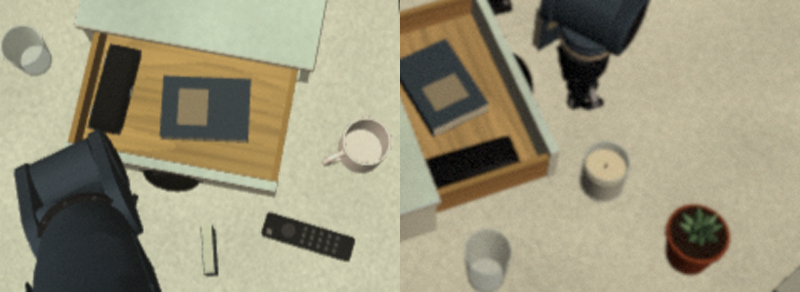

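Book flat, about 25 px clear of the case. The finger is in front of the face, between the pull and the candle. Next I push along (0.976,-0.216).

```bash
python3 -m pendant '{"delta_pos":[[10,-2,0],[20,-4,0],[29,-6,0],[34,-8,0],[39,-9,0],[43,-10,0],[47,-10,0],[51,-11,0],[55,-12,0],[59,-13,0],[64,-14,0],[69,-15,0],[74,-16,0],[79,-17,0],[85,-19,0],[91,-20,0],[97,-21,0],[103,-23,0],[109,-24,0],[115,-25,0]],"delta_rot":[[0,0,0],[0,0,0],[0,0,0],[0,0,0],[0,0,0],[0,0,0],[0,0,0],[0,0,0],[0,0,0],[0,0,0],[0,0,0],[0,0,0],[0,0,0],[0,0,0],[0,0,0],[0,0,0],[0,0,0],[0,0,0],[0,0,0],[0,0,0]],"fingers":[0,0,0,0,0,0,0,0,0,0,0,0,0,0,0,0,0,0,0,0]}'
python3 -m pendant '{"delta_pos":[[6,-1,0],[12,-3,0],[18,-4,0],[24,-5,0],[30,-7,0],[36,-8,0],[42,-9,0],[48,-11,0],[54,-12,0],[60,-13,0],[66,-15,0],[72,-16,0],[77,-17,0],[82,-18,0],[87,-19,0],[92,-20,0],[97,-21,0],[101,-22,0],[105,-23,0],[107,-24,0]],"delta_rot":[[0,0,0],[0,0,0],[0,0,0],[0,0,0],[0,0,0],[0,0,0],[0,0,0],[0,0,0],[0,0,0],[0,0,0],[0,0,0],[0,0,0],[0,0,0],[0,0,0],[0,0,0],[0,0,0],[0,0,0],[0,0,0],[0,0,0],[0,0,0]],"fingers":[0,0,0,0,0,0,0,0,0,0,0,0,0,0,0,0,0,0,0,0]}'
```

```text
time_s: 7.68
tcp_pos: [0.5451, 0.2245, 0.0722]
tcp_rot: [-3.141, -0.0, 2.925]
wrist_force: [-2.5, -1.0, -0.2]
gripper_width: 0.0001
grip_force: 1.2
time_s: 9.35
tcp_pos: [0.6521, 0.201, 0.0723]
tcp_rot: [3.141, 0.0, 2.925]
wrist_force: [-2.5, 1.6, -0.0]
gripper_width: 0.0004
grip_force: 1.1
```

```bash
python3 -m pendant '{"delta_pos":[[3,-1,0],[6,-1,0],[9,-2,0],[12,-3,0],[15,-3,0],[17,-4,0],[19,-4,0],[21,-5,0],[22,-5,0],[23,-5,0],[24,-5,0],[25,-6,0],[26,-6,0]],"delta_rot":[[0,0,0],[0,0,0],[0,0,0],[0,0,0],[0,0,0],[0,0,0],[0,0,0],[0,0,0],[0,0,0],[0,0,0],[0,0,0],[0,0,0],[0,0,0]],"fingers":[0,0,0,0,0,0,0,0,0,0,0,0,0]}'
python3 - <<'E'
from rig import camera
import cv2
a=camera('top')[170:345,160:400,::-1];b=camera('scene')[230:405,240:480,::-1]
f=lambda a:cv2.resize(cv2.convertScaleAbs(a,alpha=1.5),(400,292),interpolation=cv2.INTER_CUBIC)
cv2.imwrite('pics/sh.png',cv2.hconcat([f(a),f(b)]))
E
```

```text
time_s: 10.43
tcp_pos: [0.6776, 0.1948, 0.0723]
tcp_rot: [3.142, -0.0, 2.925]
wrist_force: [-2.1, -0.6, 0.0]
gripper_width: 0.0001
grip_force: 1.0
```

View pics/sh.png

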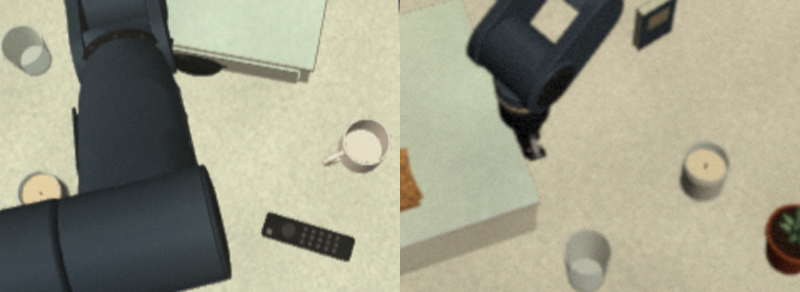

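The face is about 5 mm short of shut, and vertical fingers would meet the 6 mm top overhang. I back off, tilt so the tip leads under it, and look at where the tip is.

```bash
python3 -m pendant '{"delta_pos":[[-10,2,0],[-22,5,0],[-34,7,0],[-34,7,-3],[-34,7,-7],[-34,7,-7],[-34,7,-7],[-34,7,-7],[-34,7,-7]],"delta_rot":[[0,0,0],[0,0,0],[-0.022,-0.098,0],[-0.044,-0.195,0],[-0.065,-0.293,0],[-0.087,-0.39,0],[-0.108,-0.488,0],[-0.108,-0.488,0],[-0.108,-0.488,0]],"fingers":[0,0,0,0,0,0,0,0,0]}'
python3 -m pendant '{"delta_pos":[[6,-1,0],[12,-3,0],[18,-4,0],[23,-5,0],[26,-6,0],[28,-6,0],[30,-7,0],[32,-7,0],[33,-7,0],[34,-7,0],[35,-8,0],[36,-8,0],[36,-8,0]],"delta_rot":[[0,0,0],[0,0,0],[0,0,0],[0,0,0],[0,0,0],[0,0,0],[0,0,0],[0,0,0],[0,0,0],[0,0,0],[0,0,0],[0,0,0],[0,0,0]],"fingers":[0,0,0,0,0,0,0,0,0,0,0,0,0]}'
```

```text
time_s: 11.28
tcp_pos: [0.6426, 0.2024, 0.0649]
tcp_rot: [-3.141, 0.5, 2.927]
wrist_force: [-1.0, 0.8, 0.1]
gripper_width: -0.0
grip_force: 0.0
time_s: 12.37
tcp_pos: [0.6796, 0.1938, 0.0653]
tcp_rot: [-3.141, 0.5, 2.925]
wrist_force: [0.4, -0.1, 0.5]
gripper_width: 0.0003
grip_force: 0.0
```

```bash
python3 -m pendant '{"delta_pos":[[1,0,0],[2,0,0],[3,-1,0],[4,-1,0],[5,-1,0],[5,-1,0]],"delta_rot":[[0,0,0],[0,0,0],[0,0,0],[0,0,0],[0,0,0],[0,0,0]],"fingers":[0,0,0,0,0,0]}'
python3 -m pendant '{"delta_pos":[[1,0,0],[2,0,0],[3,-1,0],[3,-1,0]],"delta_rot":[[0,0,0],[0,0,0],[0,0,0],[0,0,0]],"fingers":[0,0,0,0]}'
```

```text
time_s: 12.87
tcp_pos: [0.6846, 0.1927, 0.0652]
tcp_rot: [-3.141, 0.5, 2.925]
wrist_force: [-2.3, -1.3, 0.1]
gripper_width: -0.0001
grip_force: 0.5
time_s: 13.2
tcp_pos: [0.6878, 0.1919, 0.0653]
tcp_rot: [-3.141, 0.5, 2.925]
wrist_force: [0.2, 0.4, -0.8]
gripper_width: 0.0003
grip_force: 0.4
```

```bash
for i in 1 2; do python3 -m pendant '{"delta_pos":[[1,0,0],[1,0,0],[2,0,0],[2,0,0],[2,0,0]],"delta_rot":[[0,0,0],[0,0,0],[0,0,0],[0,0,0],[0,0,0]],"fingers":[0,0,0,0,0]}' | grep -E 'time|pos|force'; done
```

```text
time_s: 13.62
tcp_pos: [0.6891, 0.1917, 0.0652]
wrist_force: [-5.4, -0.9, 2.1]
grip_force: 2.8
time_s: 14.03
tcp_pos: [0.6895, 0.1917, 0.065]
wrist_force: [-22.5, 0.2, 14.4]
grip_force: 10.9
```

Hard stop reached at low force. I retreat and verify.

```bash
python3 -m pendant '{"delta_pos":[[-3,1,0],[-15,3,0],[-35,8,0],[-60,13,5],[-80,17,25],[-90,20,50],[-95,50,80],[-110,80,110],[-140,110,130],[-180,140,140],[-220,170,140],[-260,200,140],[-290,225,140],[-300,230,140],[-300,230,140],[-300,230,140]],"delta_rot":[[0,0,0],[0,0,0],[0,0,0],[0,0,0],[0,0,0],[0,0,0],[0,0,0],[0,0,0],[0,0,0],[0,0,0],[0,0,0],[0,0,0],[0,0,0],[0,0,0],[0,0,0],[0,0,0]],"fingers":[0,0,0,0,0,0,0,0,0,0,0,0,0,0,0,0]}'
python3 - <<'E'
from rig import camera
import cv2
a=camera('top')[170:345,160:400,::-1];b=camera('scene')[180:420,240:480,::-1]
f=lambda a,w:cv2.resize(cv2.convertScaleAbs(a,alpha=1.5),(w,350),interpolation=cv2.INTER_CUBIC)
cv2.imwrite('pics/end.png',cv2.hconcat([f(a,450),f(b,350)]))
E
```

```text
time_s: 15.37
tcp_pos: [0.3902, 0.4235, 0.2057]
tcp_rot: [3.141, 0.5, 2.928]
wrist_force: [0.2, -0.2, 0.7]
gripper_width: -0.0003
grip_force: 0.0
```

View pics/end.png

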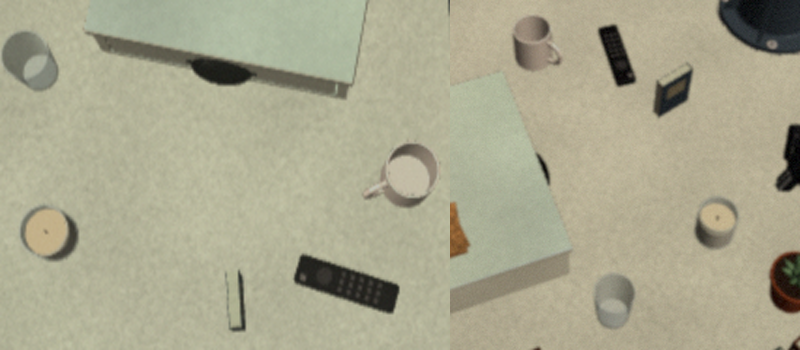

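The front is flush under the overhang, from (105,40) to (345,90), and the mug, remote, candle, tumbler and small book are where they were. I'm handing the job in.

```bash
python3 -c "
from rig import job_done
print(job_done())"
```

```text
the job is handed in; nothing more can be done
None
```

I pushed the book over from near its top; it fell flat on the bare drawer bottom, clear of the spectacle case, then I eased the drawer in to its stop (flush in the last picture), with the objects in view around the chest where they were, and handed in at about 15 s.

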